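# Fetch the capsule at the closed end of the capsule rail

## Robot

A 6-joint arm with a two-finger parallel gripper is mounted at the origin on a cart in front of the work surface, level with it; the furniture and walls round the work are solid. World frame = base frame: x ahead of the robot, y to its left, z up, the work surface at z = 0. Lengths are in m, angles in rad, forces in N, time in s.
With the tool pointing down it reaches from about 0.3 to 0.775 m from the base axis. Payload 14.6 kg.
Tool frame: the origin (TCP) lies at the very end of the fingers, on their centre line; the grasp point (between the pads) lies 19 mm behind it; z points along the fingers, y is the line along which they close (so a half turn about z gives the same grasp; the last joint's range is limited). The gripper opens to 94 mm and grips with 3 to 60 N. Pads are 16 mm wide; open, the fingers measure 119 mm over their backs; the gripper's body (75 mm by 177 mm) begins 78 mm behind the grasp point.
Start: joints at [1.095, 0.3, 1.521, -0, 1.321, -0.067], TCP at [0.219, 0.505, 0.205] pointing down, gripper open.
Joint ranges: [-3.03, 3.03], [-0.79, 2.21], [0.23, 2.52], [-1.04, 4.18], [0, 3.07], [-2.55, 2.55]. Speed limits (rad/s): [2.22, 2.22, 2.57, 3.14, 3.14, 3.14].

## Interface

Orientations are given as [roll, pitch, yaw] about the fixed x, y, z axes, in that order (R = Rz(yaw) Ry(pitch) Rx(roll)).
In Python, from station import ctrl, cams gives the robot as it stands. The module is installed in compiled form; this text tells all that it offers.
- The arm moves only by the tool arm_command, never from a script. Its argument "plan" is a list that holds one entry, the list of rows, each a list of 7 numbers: the shift along the tool's x, y, z in mm, then the turn, a rotation vector about the tool's x, y, z in rad, then the closure, from -1 (fully open) to 1 (shut). A call has 1 to 12 rows; each row is the pose to reach, as a shift and turn from the pose commanded when the call began, along the tool's axes at that moment; what a row does not reach only later rows make up. A row lasts 1/10 s, in which the tool goes at most 50 mm and 8.59 degrees, less where a joint would pass 70% of its speed; a pose out of reach is approached as far as the arm can. A call with a gripper value outside its range is refused whole. The fingers move at their own pace and stop on an object; "squeeze" is the grip in N (left out, the last holds). Time passes only in rows, so rows that repeat a pose let the fingers close. It gives the time, the measured TCP pose, the force, the opening and the grip force at its end, in the units of the state.
- ctrl.get_obs(): the state, without advancing time (a new reading comes with each control period).
- cams.camera(name): name is "scene" or "top" or "wrist"; returns (picture, depth): 384x512x3 uint8, blue, green, red; 384x512 float32, m along the optical axis (not along the pixel's ray), 0 where there is no reading.
- cams.camera_info(name): a dict with "fx", "fy", "cx", "cy" (pixels), "world_to_cam" (4x4, takes a point from world to camera coordinates). Camera axes: x right, y down, z forward; pixel columns grow to the right and rows downward; lengths in m; the calibration is good to about 2 mm. A picture is of the moment at which its call begins: read the wrist's pose just before it. camera_info takes no time and is no camera call; for the wrist camera it gives the pose at the moment of the call.
- ctrl.hand_in(): hands the job in; it is judged then, once.
The state is a dict: "time_s": time; "qpos": joint angles; "joint_vel": joint speeds; "tau": joint torques, N m; "ee_pos": TCP position; "eef_rot": TCP orientation; "force": force on the tool from outside, world axes, zero at the start; "moment": the same for the moment, N m; "grip_width": finger opening in m; "grip_force": force on a finger pad.
Only numpy, scipy, OpenCV 4.12 (cv2) and the standard library are available. Lean on these libraries where they do the work, as an engineer would, in place of code of your own. Each camera call takes 0.05 s, during which the arm holds its last target. There are 200 camera calls.

## Task

For the next coffee I want the tall capsule at the closed far end of the capsule rail, but its lips let capsules out only at the open end, so slide the two in front of it out, without forcing them, and stand both on the small wooden board, then slide out the tall one and stand it in the middle of the saucer. Afterwards slide the other two back in, in the same order as before, pushed right up to the closed end with no gap between them. Everything stays rim down and upright, and the mug, timer and teaspoon stay where they are.

Things in the scene. Friction and masses are not known exactly. Their poses are not given: they have to be found in the camera images.
- rail: Fixed steel rail, 238 x 66 (all in mm), floor 3.5 thick. Origin: centre of underside, +x to the closed end (inner face x=+111, block 16 high), -x to the open end. x -53..111: walls 58 apart, lips leave a 47 wide slot, underside 5 above the floor, top 11 above the worktop. Capsules pushed home: x=+84, +30. x<-53: open loading tongue, guides flare to 74 apart; a capsule with x<-81 lifts free.
- capsule_tall: Wanted capsule, the tallest: bottom rim (bare metal) 54 mm wide, 2.5 thick; dark brown cup above it tapers from 43 to 41 mm, 42 high in all. Origin: centre of the underside, z up. Starts innermost on the rail, at its closed end; the cup can be gripped above the lips. About 16 g, like the others.
- capsule_medium: Capsule of medium height, 32 mm in all, rim and cup widths as the tall one, domed (narrows over its top 8 mm). Origin: centre of the underside. Starts on the rail in front of the tall one, first or second from the open end.
- capsule_low: Low flat coffee capsule, 24.5 mm high in all; rim and cup widths as the tall one. Origin: centre of the underside. Starts on the rail in front of the tall one, first or second from the open end.
- saucer: White saucer fixed to the worktop, 124 mm across, rim 16 mm high; flat inner floor 77 mm across, 5 mm above the worktop. Origin: centre of the underside.
- board: Small wooden breakfast board fixed to the worktop, 160 mm (its x) by 110 mm (its y), 12 mm thick, flat, with a 10 mm hanging hole in one corner (x +68, y +41 mm). Origin: centre of the underside. The side area: room for two capsules, one behind the other along its x.
- mug: White mug with handle, brown inside, 92 mm wide, 95 mm high; bystander, loose. Origin: underside.
- timer: Round wind-up kitchen timer, white over grey, 62 mm across, 43 mm high; bystander, loose. Origin: centre of the underside.
- teaspoon: Steel teaspoon lying flat, 130 mm long (its x), 27 mm wide; bystander, loose. Origin: underside of its middle. It lies in front of the big slow cooker, a fixed obstacle 0.27 m high that fills x > 0.66 m, y -0.41 to -0.05 m.
There are look-alikes about, which are no part of the job. Leave any orange look-alike of the capsule_medium alone.

How it is judged:
By the outcome, as a careful person would: the job done as asked, in the order asked, and still so for the second after the job is handed in, with the robot touching nothing.
It also fails if it takes over 141 s, if anything falls off the work surface, if the arm or the gripper's body presses on something with over 40 N, if the wrist force passes 120 N, or if a joint passes its speed limit or range.

## Working session

There is one attempt and no reset: what is moved stays moved. The work goes in short steps, Python scripts to look and compute and a tool call to move; the robot and the scene stay as the last step left them, time stands still between calls to the robot, and variables do not carry over. Pictures are saved under pics/ and viewed, at most 14 in all, crops included, and the job is handed in when it is done.

Besides the shell and the picture viewer there is one more tool, called after "Call:" as name(argument=value, ...) on one line, values as JSON. arm_command: Moves the arm, as the interface text tells. Its arguments: {"type":"object","properties":{"plan":{"type":"array"},"squeeze":{"type":"number"}},"required":["plan"]}

```bash
mkdir -p pics; cat > h.py <<'E'
import numpy as np, cv2
from station import ctrl, cams
def grab(n):
    info=cams.camera_info(n); im,d=cams.camera(n); return im,d,info
def world(info,d=None,u=None,v=None,z=None):
    T=np.linalg.inv(info["world_to_cam"])
    r=np.array([(u-info["cx"])/info["fx"],(v-info["cy"])/info["fy"],1.])
    if z is None: return T[:3,:3]@(r*d)+T[:3,3]
    w=T[:3,:3]@r; return T[:3,3]+w*(z-T[2,3])/w[2]
def cloud(d,info):
    T=np.linalg.inv(info["world_to_cam"]); v,u=np.indices(d.shape)
    P=np.stack([(u-info["cx"])/info["fx"]*d,(v-info["cy"])/info["fy"]*d,d],-1)
    return P@T[:3,:3].T+T[:3,3]
E
python3 - <<'E'
from h import *
for n in("scene","top"):
    im,d,i=grab(n); cv2.imwrite(f"pics/{n}0.png",im); np.savez(f"{n}0.npz",im=im,d=d,**i)
    print(n,i["fx"],np.linalg.inv(i["world_to_cam"])[:3].round(3).tolist())
o=ctrl.get_obs(); print(o["ee_pos"],o["eef_rot"],o["time_s"],o["grip_width"],o["force"])
E
```

```text
scene 405.62096552275574 [[-0.897, 0.237, -0.373, 0.915], [0.442, 0.506, -0.741, 0.639], [0.013, -0.829, -0.558, 0.66]]
top 454.04151413762025 [[0.03, -0.997, 0.075, 0.434], [-0.999, -0.028, 0.022, -0.23], [-0.02, -0.076, -0.997, 1.235]]
[0.21851994 0.5044756  0.20496073] [-3.14058274e+00 -6.23632397e-05  2.73284359e+00] 0.1 0.0941834868030801 [ 0.16107558 -0.32617553  0.18035125]
```

View pics/top0.png

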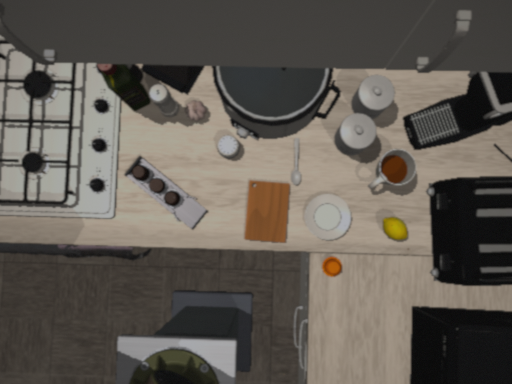

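View pics/scene0.png

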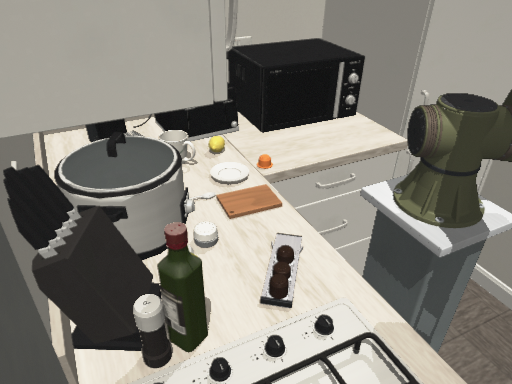

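The top view shows the rail around (165,190), with its closed end at upper left and its open end at (195,215). The board is at (268,211), saucer (327,216), timer (228,146) and spoon (297,165). The orange decoy is at (332,267).

```bash
python3 - <<'E'
from h import *
z=np.load("top0.npz"); im,d=z["im"],z["d"]; i={k:z[k] for k in("fx","fy","cx","cy","world_to_cam")}
P=cloud(d,i)
cv2.imwrite("pics/crop1.png",np.hstack([cv2.resize(im[150:235,115:215],None,fx=5,fy=5,interpolation=cv2.INTER_CUBIC)]))
hsv=cv2.cvtColor(im,cv2.COLOR_BGR2HSV)
# board
m=np.zeros(im.shape[:2],np.uint8); m[170:250,235:300]=(hsv[170:250,235:300,1]>110)*255
c=max(cv2.findContours(m,0,1)[0],key=cv2.contourArea)
w=np.array([world(i,u=p[0][0],v=p[0][1],z=.012)[:2] for p in c]).astype(np.float32)
print("board",cv2.minAreaRect(w), np.median(P[m>0][:,2]))
# saucer
m[:]=0; g=(P[...,2]>.004)&(P[...,2]<.03)&(hsv[...,1]<40); m[185:250,298:358]=g[185:250,298:358]*255
c=max(cv2.findContours(m,0,1)[0],key=cv2.contourArea)
w=np.array([world(i,u=p[0][0],v=p[0][1],z=.014)[:2] for p in c]).astype(np.float32)
print("saucer",cv2.minEnclosingCircle(w),cv2.minAreaRect(w))
# capsules: dark
m[:]=0; m[160:207,130:185]=((hsv[160:207,130:185,2]<75)&(P[160:207,130:185,2]>.016))*255
n,l,s,ce=cv2.connectedComponentsWithStats(m)
print(s.tolist(),ce.tolist())
# heights above rail
for k in range(1,n):
    q=P[l==k]; print(k,np.percentile(q[:,2],[20,50,80,95]).round(4),q.mean(0).round(4))
# rail
m[:]=0; s_=slice(150,235),slice(115,215); m[s_]=((P[s_][...,2]>.003))*255
c=max(cv2.findContours(m,0,1)[0],key=cv2.contourArea)
w=np.array([world(i,u=p[0][0],v=p[0][1],z=.008)[:2] for p in c]).astype(np.float32)
print("rail",cv2.minAreaRect(w),cv2.boxPoints(cv2.minAreaRect(w)).tolist())
E
```

```text
board ((0.49685919284820557, -0.2326633632183075), (0.10852362215518951, 0.15814565122127533), 87.22281646728516) 0.013278645114192633
saucer ((0.48816055059432983, -0.39604732394218445), 0.06325464695692062) ((0.48816949129104614, -0.3970603346824646), (0.12058272957801819, 0.12181783467531204), 46.54068374633789)
[[0, 0, 512, 384, 196016], [130, 160, 20, 21, 235], [150, 179, 15, 14, 174], [165, 191, 16, 15, 183]] [[255.80418945392213, 191.5232532038201], [139.8, 171.73191489361702], [156.93103448275863, 185.17816091954023], [171.97267759562843, 197.98907103825135]]
1 [0.0301 0.0439 0.0473 0.0492] [0.5905 0.1089 0.0396]
2 [0.0264 0.0291 0.0311 0.033 ] [0.5561 0.0623 0.0355]
3 [0.0317 0.0351 0.0376 0.0399] [0.5226 0.0194 0.0406]
rail ((0.5458335876464844, 0.04271461069583893), (0.25771021842956543, 0.09483753144741058), 52.967010498046875) [[0.43037351965904236, -0.03158986568450928], [0.5060812830924988, -0.08870811760425568], [0.661293625831604, 0.11701908707618713], [0.58558589220047, 0.17413733899593353]]
```

View pics/crop1.png

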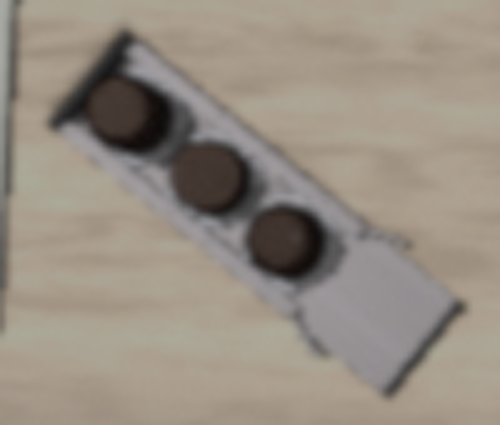

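The crop shows medium at (284,241), low at (211,178) and tall at (121,107). The closed block runs (125,35)–(52,122) and the tongue end (463,307)–(390,393). The measured heights confirm the order from the open end: medium, low, tall.

```bash
python3 - <<'E'
from h import *
z=np.load("top0.npz"); i={k:z[k] for k in("fx","fy","cx","cy","world_to_cam")}
f=lambda x,y,h:world(i,u=115+(x+.5)/5-.5,v=150+(y+.5)/5-.5,z=h)[:2]
M,L,T=f(284,241,.0355),f(211,178,.028),f(121,107,.0455)
c=(f(125,35,.016)+f(52,122,.016))/2; o=(f(463,307,.0035)+f(390,393,.0035))/2
print(M,L,T,c,o,np.linalg.norm(c-o),"width",np.linalg.norm(f(463,307,.0035)-f(390,393,.0035)),np.linalg.norm(f(125,35,.016)-f(52,122,.016)))
for a,b in((o,c),(M,T)): print(np.arctan2(*(b-a)[::-1]))
print(np.linalg.norm(M-L),np.linalg.norm(L-T))
a=(c-o)/np.linalg.norm(c-o); ctr=(c+o)/2; n=np.array([-a[1],a[0]])
for p in(M,L,T): print("rail coords",(p-ctr)@a,(p-ctr)@n)
ob=ctrl.get_obs();print(ob["qpos"],ob["time_s"])
E
```

```text
[0.52346592 0.02203732] [0.5568328  0.06445772] [0.59160503 0.10994423] [0.61068346 0.13693011] [ 0.46864051 -0.05164327] 0.2360849848351814 width 0.06109569030562042 0.06162067131778737
0.9252182850216464
0.9114063063168005
0.053970727642280204 0.05725495553972019
rail coords -0.026203693448299543 0.0005387692917943922
rail coords 0.027755220203279345 -0.000590425013292652
rail coords 0.08500872936838584 -0.000997392009990522
[ 1.09541215e+00  3.00396474e-01  1.52150198e+00 -5.18263739e-06
  1.32070602e+00 -6.66338659e-02] 0.1
```

Call:
arm_command(plan=[[[-471,-321,45,0,0,1.815,-1],[-471,-321,45,0,0,1.815,-1],[-471,-321,45,0,0,1.815,-1],[-471,-321,45,0,0,1.815,-1],[-471,-321,45,0,0,1.815,-1],[-471,-321,45,0,0,1.815,-1],[-471,-321,45,0,0,1.815,-1],[-471,-321,45,0,0,1.815,-1],[-471,-321,45,0,0,1.815,-1],[-471,-321,45,0,0,1.815,-1],[-471,-321,45,0,0,1.815,-1],[-471,-321,45,0,0,1.815,-1]]], squeeze=8)

```text
time_s: 1.3
ee_pos: [0.5243, 0.0196, 0.1597]
eef_rot: [-3.141, 0.001, 0.924]
force: [-1.1, 0.0, -0.2]
grip_width: 0.094
grip_force: 0.0
```

```bash
cat >> h.py <<'E'
from scipy.spatial.transform import Rotation as Ro
def togo(x,y,z,yaw=0.918):
    o=ctrl.get_obs(); R=Ro.from_euler("xyz",o["eef_rot"]); G=Ro.from_euler("xyz",[np.pi,0,yaw])
    s=R.inv().apply(np.array([x,y,z])-o["ee_pos"])*1000
    print("t",round(o["time_s"],2),"pos",o["ee_pos"].round(4),"rot",o["eef_rot"].round(3),"F",o["force"].round(1),"w",round(o["grip_width"],4),"gf",round(o["grip_force"],1),"-> shift",s.round(1),"turn",(R.inv()*G).as_rotvec().round(3))
E
python3 -c "
from h import *
togo(.523,.022,.16)"
```

```text
t 1.3 pos [0.5243 0.0196 0.1597] rot [-3.141e+00  1.000e-03  9.240e-01] F [-1.1  0.  -0.2] w 0.094 gf 0.0 -> shift [ 1.2 -2.5 -0.3] turn [-0.     0.001  0.006]
```

Call:
arm_command(plan=[[[1,-2,0,0,0,0.006,-1],[1,-2,0,0,0,0.006,-1],[1,-2,0,0,0,0.006,-1]]])

```text
time_s: 1.6
ee_pos: [0.5218, 0.0257, 0.1605]
eef_rot: [-3.141, 0.0, 0.93]
force: [0.2, 0.6, -1.1]
grip_width: 0.0939
grip_force: 0.0
```

```bash
python3 -c "
from h import *
togo(.523,.022,.16)
im,d,i=grab('wrist'); cv2.imwrite('pics/w1.png',im); np.savez('w1.npz',im=im,d=d,**i)
print(np.linalg.inv(i['world_to_cam'])[:3].round(3).tolist(),i['fx'])"
```

```text
t 1.6 pos [0.5218 0.0257 0.1605] rot [-3.141  0.     0.93 ] F [ 0.2  0.6 -1.1] w 0.0939 gf 0.0 -> shift [-2.3  3.2  0.5] turn [-0.     0.     0.012]
[[0.802, -0.579, -0.15, 0.566], [-0.598, -0.776, -0.201, 0.084], [0.0, 0.251, -0.968, 0.339]] 281.55314307686956
```

View pics/w1.png

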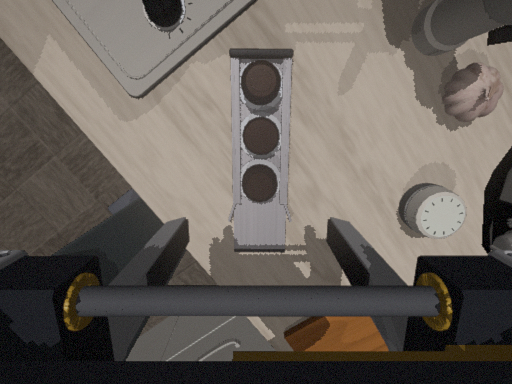

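The wrist view shows the rail nearly vertical: medium (260,184), low (261,136), tall (261,82), closed block at y≈53 and tongue end at y≈249. I'll measure its axis with this calibration.

```bash
python3 - <<'E'
from h import *
togo(.523,.022,.16)
z=np.load("w1.npz"); im=z["im"];i={k:z[k] for k in("fx","fy","cx","cy","world_to_cam")}
hsv=cv2.cvtColor(im,cv2.COLOR_BGR2HSV)
m=np.zeros(im.shape[:2],np.uint8); s=slice(58,205),slice(240,283); m[s]=((hsv[s][...,2]<85)&(hsv[s][...,1]>50))*255
m=cv2.morphologyEx(m,cv2.MORPH_OPEN,np.ones((5,5)))
n,l,st,ce=cv2.connectedComponentsWithStats(m); print(st[1:].tolist())
C={}
for k in range(1,n):
    if st[k][4]<200: continue
    print(ce[k].round(1)); 
a,b=[world(i,u=u,v=v,z=.011)[:2] for u,v in((234,200),(289,200))],[world(i,u=u,v=v,z=.011)[:2] for u,v in((239,64),(288,64))]
for name,u,v,h in(("M",260,184,.0355),("L",261,136,.028),("T",261,82,.0455)): print(name,world(i,u=u,v=v,z=h)[:2].round(4))
# lip outer edges by gray profile
g=im.astype(int).sum(2)
for v in(70,110,160,195): print(v,g[v,225:300:1].tolist())
E
```

```text
t 1.65 pos [0.5219 0.0258 0.1606] rot [ 3.142 -0.     0.93 ] F [ 0.6 -0.3 -0.8] w 0.0941 gf 0.0 -> shift [-2.4  3.2  0.6] turn [ 0.    -0.     0.012]
[[268, 75, 5, 5, 25]]
M [0.5272 0.0266]
L [0.5589 0.0674]
T [0.5902 0.11  ]
70 [469, 471, 463, 463, 454, 465, 509, 492, 490, 485, 500, 497, 490, 468, 268, 353, 536, 538, 459, 214, 140, 157, 153, 172, 191, 213, 217, 215, 220, 214, 197, 208, 215, 209, 210, 214, 201, 201, 210, 239, 208, 206, 210, 214, 208, 193, 206, 187, 170, 158, 158, 149, 193, 371, 517, 453, 436, 434, 442, 448, 454, 482, 480, 470, 474, 447, 368, 432, 440, 454, 470, 463, 458, 455, 454]
110 [471, 475, 474, 481, 475, 467, 383, 463, 470, 481, 489, 489, 480, 468, 408, 340, 443, 466, 477, 479, 480, 485, 495, 456, 317, 274, 277, 290, 245, 226, 244, 250, 230, 251, 240, 223, 233, 242, 228, 235, 240, 246, 239, 233, 237, 229, 231, 245, 235, 242, 231, 241, 292, 411, 459, 466, 409, 467, 474, 475, 469, 461, 467, 468, 461, 398, 461, 465, 461, 462, 463, 449, 445, 437, 437]
160 [473, 481, 473, 457, 447, 470, 465, 441, 443, 452, 453, 458, 464, 468, 455, 298, 419, 441, 472, 474, 473, 470, 473, 453, 424, 415, 394, 478, 477, 470, 493, 480, 482, 475, 479, 488, 475, 476, 479, 468, 464, 449, 435, 377, 418, 416, 421, 417, 402, 408, 421, 413, 403, 405, 411, 373, 455, 449, 447, 450, 454, 438, 432, 391, 416, 457, 449, 454, 443, 456, 446, 439, 445, 452, 453]
195 [489, 489, 493, 488, 475, 462, 444, 453, 441, 428, 415, 433, 432, 438, 433, 288, 307, 449, 491, 532, 507, 237, 147, 166, 166, 166, 160, 175, 148, 167, 173, 169, 172, 170, 178, 169, 161, 162, 161, 178, 171, 172, 167, 163, 159, 155, 156, 152, 224, 313, 330, 436, 441, 436, 358, 440, 435, 429, 431, 425, 428, 412, 340, 415, 460, 467, 481, 479, 478, 473, 471, 461, 457, 464, 470]
```

```bash
python3 - <<'E'
from h import *
z=np.load("w1.npz"); im=z["im"];i={k:z[k] for k in("fx","fy","cx","cy","world_to_cam")}
W=lambda u,v,h=.011:world(i,u=u,v=v,z=h)[:2]
for v,a,b in((110,231,290),(160,231.5,288),(110,240,281),(160,240,280)):
    print(v,((W(a,v)+W(b,v))/2).round(4),np.linalg.norm(W(a,v)-W(b,v)).round(4))
p,q=W(260.1,160),W(260.7,85); print("ang",np.arctan2(*(q-p)[::-1]),p,q)
a=(q-p)/np.linalg.norm(q-p);n=np.array([-a[1],a[0]])
c=np.array([.53966,.04264]); print("top centre vs wrist axis lateral",(c-p)@n, "obs",n)
e=W(261,247,.0035);t=W(261,52,.016); print(e,t,np.linalg.norm(e-t),(e+t)/2)
E
```

```text
110 [0.5751 0.0898] 0.066
160 [0.541  0.0453] 0.066
110 [0.5751 0.0898] 0.0459
160 [0.5412 0.0451] 0.0467
ang 0.9247425004794911 [0.54132826 0.04501966] [0.59092929 0.11080385]
top centre vs wrist axis lateral -0.00010060468287857922 obs [-0.79846576  0.60204022]
[ 0.47434004 -0.04739187] [0.61018173 0.13636276] 0.22851417219388812 [0.54226089 0.04448545]
```

```bash
cat >> h.py <<'E'
def rail(r,z): togo(.5388+.602*r/1000,.0415+.799*r/1000,z/1000,.925)
def railpos():
    o=ctrl.get_obs(); d=o["ee_pos"][:2]-[.5388,.0415]; f=o["force"]
    print("rail r,n",(d@[.602,.799]*1000).round(1),(d@[-.799,.602]*1000).round(1),"F along,n,z",(f[:2]@[.602,.799]).round(1),(f[:2]@[-.799,.602]).round(1),f[2].round(1))
E
python3 -c "
from h import *
rail(-24,50)"
```

```text
t 1.65 pos [0.5219 0.0258 0.1606] rot [ 3.142 -0.     0.93 ] F [ 0.6 -0.3 -0.8] w 0.0941 gf 0.0 -> shift [ -1.3   4.1 110.6] turn [ 0.    -0.     0.005]
```

Call:
arm_command(plan=[[[-1,4,40,0,0,0.005,-0.4],[-1,4,80,0,0,0.005,-0.4],[-1,4,110,0,0,0.005,-0.4],[-1,4,110,0,0,0.005,-0.4],[-1,4,110,0,0,0.005,-0.4],[-1,4,110,0,0,0.005,-0.4]]])

```text
time_s: 2.25
ee_pos: [0.5258, 0.022, 0.0525]
eef_rot: [3.139, -0.002, 0.923]
force: [0.1, 0.8, 0.6]
grip_width: 0.0656
grip_force: 0.0
```

```bash
python3 -c "
from h import *
rail(-24,14);railpos()"
```

```text
t 2.25 pos [0.5258 0.022  0.0525] rot [ 3.139e+00 -2.000e-03  9.230e-01] F [0.1 0.8 0.6] w 0.0656 gf 0.0 -> shift [-0.7 -1.5 38.5] turn [ 0.002 -0.002 -0.002]
rail r,n -23.4 -1.4 F along,n,z 0.7 0.4 0.6
```

Call:
arm_command(plan=[[[0,-1,20,0,0,0,-0.4],[0,-1,35,0,0,0,-0.4],[0,-1,35,0,0,0,-0.4],[0,-1,35,0,0,0,-0.4],[0,-1,35,0,0,0,-0.4]]])

```text
time_s: 2.75
ee_pos: [0.5248, 0.0223, 0.0169]
eef_rot: [3.14, -0.001, 0.922]
force: [0.9, -0.4, 0.0]
grip_width: 0.0659
grip_force: 0.0
```

```bash
python3 -c "
from h import *
rail(-24,14);railpos()"
```

```text
t 2.75 pos [0.5248 0.0223 0.0169] rot [ 3.14e+00 -1.00e-03  9.22e-01] F [ 0.9 -0.4  0. ] w 0.0659 gf 0.0 -> shift [-0.3 -0.4  2.9] turn [ 0.002 -0.001 -0.003]
rail r,n -23.7 -0.4 F along,n,z 0.2 -0.9 0.0
```

Call:
arm_command(plan=[[[0,0,2.5,0,0,0,-0.4],[0,0,2.5,0,0,0,1],[0,0,2.5,0,0,0,1],[0,0,2.5,0,0,0,1],[0,0,2.5,0,0,0,1],[0,0,2.5,0,0,0,1],[0,0,2.5,0,0,0,1],[0,0,2.5,0,0,0,1]]], squeeze=6)

```text
time_s: 3.55
ee_pos: [0.5241, 0.0223, 0.013]
eef_rot: [3.141, -0.0, 0.922]
force: [-0.6, -0.3, 1.6]
grip_width: 0.0414
grip_force: 6.0
```

```bash
python3 -c "
from h import *
rail(-92,14);railpos()"
```

```text
t 3.55 pos [0.5241 0.0223 0.013 ] rot [ 3.141 -0.     0.922] F [-0.6 -0.3  1.6] w 0.0414 gf 6.0 -> shift [-67.8   0.4  -1. ] turn [ 0.    -0.    -0.003]
rail r,n -24.2 0.2 F along,n,z -0.6 0.3 1.6
```

Call:
arm_command(plan=[[[-6,0,0,0,0,0,1],[-14,0,0,0,0,0,1],[-23,0,0,0,0,0,1],[-32,0,0,0,0,0,1],[-41,0,0,0,0,0,1],[-50,0,0,0,0,0,1],[-59,0,0,0,0,0,1],[-66,0,0,0,0,0,1],[-69,0,0,0,0,0,1],[-69,0,0,0,0,0,1],[-69,0,0,0,0,0,1]]])

```text
time_s: 4.65
ee_pos: [0.4823, -0.0327, 0.013]
eef_rot: [-3.142, 0.0, 0.922]
force: [-1.2, -1.6, 3.0]
grip_width: 0.0418
grip_force: 6.1
```

```bash
python3 -c "
from h import *
rail(-92,70);railpos()"
```

```text
t 4.65 pos [ 0.4823 -0.0327  0.013 ] rot [-3.142  0.     0.922] F [-1.2 -1.6  3. ] w 0.0418 gf 6.1 -> shift [  1.2   0.4 -57. ] turn [-0.     0.    -0.003]
rail r,n -93.3 0.4 F along,n,z -2.0 -0.0 3.0
```

Call:
arm_command(plan=[[[0,0,-4,0,0,0,1],[0,0,-12,0,0,0,1],[0,0,-30,0,0,0,1],[0,0,-55,0,0,0,1],[0,0,-55,0,0,0,1],[0,0,-55,0,0,0,1]]])

```text
time_s: 5.25
ee_pos: [0.4825, -0.0326, 0.0683]
eef_rot: [3.141, -0.001, 0.922]
force: [-0.1, -0.2, 0.2]
grip_width: 0.0418
grip_force: 6.0
```

```bash
python3 -c "
from h import *
togo(.535,-.235,.05,.925)"
```

```text
t 5.25 pos [ 0.4825 -0.0326  0.0683] rot [ 3.141e+00 -1.000e-03  9.220e-01] F [-0.1 -0.2  0.2] w 0.0418 gf 6.0 -> shift [-129.6  164.1   18.4] turn [ 0.001 -0.001 -0.003]
```

Call:
arm_command(plan=[[[-10,12,0,0,0,0,1],[-28,36,0,0,0,0,1],[-50,64,0,0,0,0,1],[-74,94,0,0,0,0,1],[-98,124,0,0,0,0,1],[-118,150,8,0,0,0,1],[-129,164,18,0,0,0,1],[-130,164,18,0,0,0,1],[-130,164,18,0,0,0,1],[-130,164,18,0,0,0,1],[-130,164,18,0,0,0,1]]])

```text
time_s: 6.35
ee_pos: [0.5345, -0.2346, 0.0504]
eef_rot: [3.141, -0.0, 0.923]
force: [0.8, -0.1, 0.3]
grip_width: 0.0412
grip_force: 6.0
```

```bash
python3 -c "
from h import *
togo(.535,-.235,.022,.925)"
```

```text
t 6.35 pos [ 0.5345 -0.2346  0.0504] rot [ 3.141 -0.     0.923] F [ 0.8 -0.1  0.3] w 0.0412 gf 6.0 -> shift [ 0.   0.6 28.4] turn [ 0.    -0.    -0.002]
```

Call:
arm_command(plan=[[[0,0,14,0,0,0,1],[0,0,24,0,0,0,1],[0,0,27,0,0,0,1],[0,0,28,0,0,0,1],[0,0,28,0,0,0,1],[0,0,28,0,0,0,1]]])

```text
time_s: 6.95
ee_pos: [0.5345, -0.2354, 0.0221]
eef_rot: [3.141, -0.0, 0.922]
force: [0.3, 1.0, 0.2]
grip_width: 0.0418
grip_force: 6.0
```

Call:
arm_command(plan=[[[0,0,0.5,0,0,0,1],[0,0,1,0,0,0,1],[0,0,1,0,0,0,1],[0,0,1,0,0,0,1]]])

```text
time_s: 7.35
ee_pos: [0.5345, -0.2355, 0.0212]
eef_rot: [3.141, -0.0, 0.922]
force: [-0.7, -1.0, 2.8]
grip_width: 0.0416
grip_force: 6.1
```

Contact. Release, rise.

Call:
arm_command(plan=[[[0,0,0,0,0,0,-0.4],[0,0,0,0,0,0,-0.4],[0,0,0,0,0,0,-0.4],[0,0,0,0,0,0,-0.4],[0,0,-20,0,0,0,-0.4],[0,0,-45,0,0,0,-0.4],[0,0,-45,0,0,0,-0.4]]])

```text
time_s: 8.05
ee_pos: [0.5358, -0.236, 0.069]
eef_rot: [3.137, -0.001, 0.922]
force: [0.0, -0.4, -0.3]
grip_width: 0.0659
grip_force: 0.0
```

```bash
python3 -c "
from h import *
rail(30,60)"
```

```text
t 8.05 pos [ 0.5358 -0.236   0.069 ] rot [ 3.137e+00 -1.000e-03  9.220e-01] F [ 0.  -0.4 -0.3] w 0.0659 gf 0.0 -> shift [ 253.  -165.5    8.4] turn [ 0.005 -0.001 -0.003]
```

Call:
arm_command(plan=[[[20,-13,4,0,0,0,-0.4],[55,-36,4,0,0,0,-0.4],[92,-60,4,0,0,0,-0.4],[129,-84,4,0,0,0,-0.4],[166,-108,4,0,0,0,-0.4],[203,-132,4,0,0,0,-0.4],[235,-153,4,0,0,0,-0.4],[252,-164,4,0,0,-0.002,-0.4],[252,-164,4,0,0,-0.002,-0.4],[252,-164,4,0,0,-0.002,-0.4],[252,-164,4,0,0,-0.002,-0.4]]])

```text
time_s: 9.15
ee_pos: [0.5559, 0.0634, 0.0617]
eef_rot: [-3.141, 0.0, 0.923]
force: [-0.2, -0.4, -0.2]
grip_width: 0.0656
grip_force: 0.0
```

```bash
python3 - <<'E'
from h import *
rail(30,14);railpos()
im,d,i=grab("top"); P=cloud(d,i)
cv2.imwrite("pics/t2.png",cv2.resize(im[130:260,110:310],None,fx=4,fy=4))
E
```

```text
t 9.15 pos [0.5559 0.0634 0.0617] rot [-3.141  0.     0.923] F [-0.2 -0.4 -0.2] w 0.0656 gf 0.0 -> shift [ 2.2 -0.5 47.7] turn [-0.     0.    -0.002]
rail r,n 27.8 -0.5 F along,n,z -0.5 -0.0 -0.2
```

View pics/t2.png

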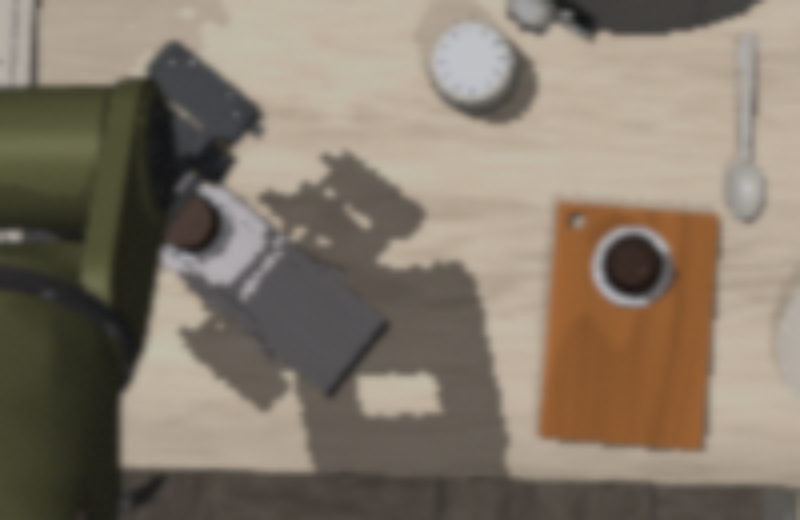

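The medium capsule stands upright on the board at (634,265). The low one is still on the rail at (192,222). The bystanders haven't moved.

Call:
arm_command(plan=[[[0,0,25,0,0,-0.002,-0.4],[0,0,45,0,0,-0.002,-0.4],[0,0,48,0,0,-0.002,-0.4],[0,0,48,0,0,-0.002,-0.4],[0,0,48,0,0,-0.002,-0.4],[0,0,48,0,0,-0.002,1],[0,0,48,0,0,-0.002,1],[0,0,48,0,0,-0.002,1],[0,0,48,0,0,-0.002,1],[0,0,48,0,0,-0.002,1],[0,0,48,0,0,-0.002,1]]])

```text
time_s: 10.3
ee_pos: [0.5562, 0.0645, 0.0142]
eef_rot: [3.141, -0.0, 0.926]
force: [-1.3, 0.7, 4.6]
grip_width: 0.0413
grip_force: 6.1
```

```bash
python3 -c "
from h import *
rail(-92,14);railpos()"
```

```text
t 10.3 pos [0.5562 0.0645 0.0142] rot [ 3.141 -0.     0.926] F [-1.3  0.7  4.6] w 0.0413 gf 6.1 -> shift [-1.209e+02 -1.000e-01  2.000e-01] turn [ 0.    -0.     0.001]
rail r,n 28.9 -0.0 F along,n,z -0.2 1.4 4.6
```

Call:
arm_command(plan=[[[0,0,-0.5,0,0,0,1],[-8,0,-0.5,0,0,0,1],[-18,0,-0.5,0,0,0,1],[-30,0,-0.5,0,0,0,1],[-43,0,-0.5,0,0,0,1],[-56,0,-0.5,0,0,0,1],[-69,0,-0.5,0,0,0,1],[-82,0,-0.5,0,0,0,1],[-95,0,-0.5,0,0,0,1],[-108,0,-0.5,0,0,0,1],[-117,0,-0.5,0,0,0,1],[-121,0,-0.5,0,0,0,1]]])

```text
time_s: 11.5
ee_pos: [0.4828, -0.0329, 0.0145]
eef_rot: [-3.142, 0.0, 0.925]
force: [-1.0, -0.3, 0.8]
grip_width: 0.0414
grip_force: 6.0
```

```bash
python3 -c "
from h import *
rail(-92,70);railpos()"
```

```text
t 11.5 pos [ 0.4828 -0.0329  0.0145] rot [-3.142  0.     0.925] F [-1.  -0.3  0.8] w 0.0414 gf 6.0 -> shift [  1.1  -0.1 -55.5] turn [-0.  0.  0.]
rail r,n -93.2 -0.1 F along,n,z -0.9 0.6 0.8
```

Call:
arm_command(plan=[[[0,0,-6,0,0,0,1],[0,0,-25,0,0,0,1],[-5,3,-50,0,0,0,1],[-25,15,-55,0,0,0,1],[-55,32,-55,0,0,0,1],[-87,50,-55,0,0,0,1],[-119,69,-55,0,0,0,1],[-150,87,-55,0,0,0,1],[-169,98,-55,0,0,0,1],[-172,100,-45,0,0,0,1],[-172,100,-35,0,0,0,1],[-172,100,-35,0,0,0,1]]])

```text
time_s: 12.7
ee_pos: [0.4592, -0.2283, 0.0478]
eef_rot: [-3.139, 0.0, 0.927]
force: [0.1, 1.0, 1.3]
grip_width: 0.0416
grip_force: 6.0
```

```bash
python3 -c "
from h import *
togo(.459,-.231,.023,.925)"
```

```text
t 12.7 pos [ 0.4592 -0.2283  0.0478] rot [-3.139  0.     0.927] F [0.1 1.  1.3] w 0.0416 gf 6.0 -> shift [-2.3  1.5 24.8] turn [-0.003  0.     0.002]
```

Call:
arm_command(plan=[[[0,0,12,0,0,0,1],[0,0,22,0,0,0,1],[0,0,25,0,0,0,1],[0,0,26,0,0,0,1],[0,0,26,0,0,0,1],[0,0,26,0,0,0,1]]])

```text
time_s: 13.3
ee_pos: [0.46, -0.2298, 0.0238]
eef_rot: [3.141, -0.0, 0.926]
force: [-0.9, 0.6, -0.7]
grip_width: 0.0413
grip_force: 6.0
```

Call:
arm_command(plan=[[[0,0,0.7,0,0,0,1],[0,0,1.2,0,0,0,1],[0,0,1.2,0,0,0,1],[0,0,1.2,0,0,0,1]]])

```text
time_s: 13.7
ee_pos: [0.46, -0.2299, 0.0227]
eef_rot: [3.141, -0.0, 0.926]
force: [-1.0, 0.4, 5.7]
grip_width: 0.0416
grip_force: 6.2
```

Call:
arm_command(plan=[[[0,0,-0.5,0,0,0,-0.4],[0,0,-0.5,0,0,0,-0.4],[0,0,-0.5,0,0,0,-0.4],[0,0,-0.5,0,0,0,-0.4],[0,0,-20,0,0,0,-0.4],[0,0,-55,0,0,0,-0.4],[20,-6,-60,0,0,0,-0.4],[60,-17,-60,0,0,0,-0.4],[105,-30,-60,0,0,0,-0.4],[150,-43,-60,0,0,0,-0.4],[195,-56,-60,0,0,0,-0.4],[240,-69,-60,0,0,0,-0.4]]])

```text
time_s: 14.9
ee_pos: [0.5493, 0.0054, 0.0823]
eef_rot: [3.141, -0.0, 0.926]
force: [-0.2, -0.5, 0.6]
grip_width: 0.0656
grip_force: 0.0
```

Call:
arm_command(plan=[[[40,-11,0,0,0,0,-0.4],[75,-22,0,0,0,0,-0.4],[98,-28,0,0,0,0,-0.4],[108,-31,0,0,0,0,-0.4],[108,-31,0,0,0,0,-0.4],[108,-31,0,0,0,0,-0.4],[108,-31,0,0,0,0,-0.4]]])

```text
time_s: 15.6
ee_pos: [0.5889, 0.1073, 0.0823]
eef_rot: [-3.142, 0.0, 0.924]
force: [-0.9, -0.8, -0.4]
grip_width: 0.066
grip_force: 0.0
```

```bash
python3 - <<'E'
from h import *
rail(84,22);railpos()
im,d,i=grab("scene"); cv2.imwrite("pics/s3.png",im)
E
```

```text
t 15.6 pos [0.5889 0.1073 0.0823] rot [-3.142  0.     0.924] F [-0.9 -0.8 -0.4] w 0.066 gf 0.0 -> shift [ 1.4 -0.4 60.3] turn [-0.     0.    -0.001]
rail r,n 82.7 -0.4 F along,n,z -1.2 0.2 -0.4
```

View pics/s3.png

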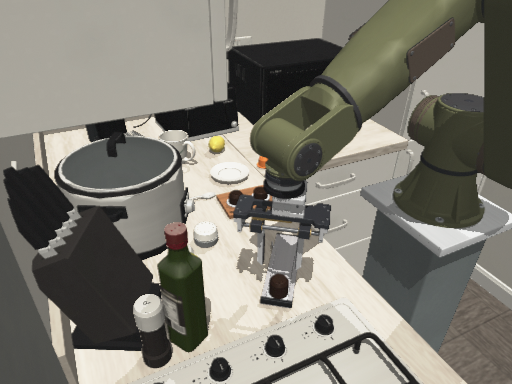

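The scene picture shows low and medium on the board at (236,197) and (260,192), and tall alone on the rail at (278,285). I'll check that the TCP projection lines up with the capsule.

```bash
python3 - <<'E'
from h import *
i=cams.camera_info("scene")
def pr(p):
    q=i["world_to_cam"]@np.append(p,1); return (i["fx"]*q[0]/q[2]+i["cx"],i["fy"]*q[1]/q[2]+i["cy"])
print(pr([.589,.1073,.0823]),pr([.589,.1073,.0455]),pr([.589,.1073,.02]))
E
```

```text
(np.float64(279.16035093584844), np.float64(262.89773621644997)) (np.float64(278.3571948774818), np.float64(275.7787786865401)) (np.float64(277.82284422149837), np.float64(284.3487115432267))
```

Consistent. Descend and grip the tall capsule.

Call:
arm_command(plan=[[[1,0,25,0,0,0,-0.4],[1,0,50,0,0,0,-0.4],[1,0,60,0,0,0,-0.4],[1,0,60,0,0,0,-0.4],[1,0,60,0,0,0,-0.4],[1,0,60,0,0,0,1],[1,0,60,0,0,0,1],[1,0,60,0,0,0,1],[1,0,60,0,0,0,1],[1,0,60,0,0,0,1],[1,0,60,0,0,0,1],[1,0,60,0,0,0,1]]])

```text
time_s: 16.85
ee_pos: [0.5899, 0.1093, 0.0227]
eef_rot: [3.141, -0.0, 0.926]
force: [-1.5, -0.5, 5.7]
grip_width: 0.0412
grip_force: 6.1
```

```bash
python3 -c "
from h import *
rail(-92,22);railpos()"
```

```text
t 16.85 pos [0.5899 0.1093 0.0227] rot [ 3.141 -0.     0.926] F [-1.5 -0.5  5.7] w 0.0412 gf 6.1 -> shift [-1.769e+02 -1.000e-01  6.000e-01] turn [ 0.    -0.     0.001]
rail r,n 84.9 -0.0 F along,n,z -1.3 0.9 5.7
```

Call:
arm_command(plan=[[[0,0,-0.5,0,0,0,1],[-8,0,-0.5,0,0,0,1],[-24,0,-0.5,0,0,0,1],[-41,0,-0.5,0,0,0,1],[-58,0,-0.5,0,0,0,1],[-75,0,-0.5,0,0,0,1],[-92,0,-0.5,0,0,0,1],[-109,0,-0.5,0,0,0,1],[-126,0,-0.5,0,0,0,1],[-143,0,-0.5,0,0,0,1],[-160,0,-0.5,0,0,0,1],[-177,0,-0.5,0,0,0,1]]])

```text
time_s: 18.05
ee_pos: [0.4824, -0.0331, 0.0227]
eef_rot: [-3.141, 0.0, 0.926]
force: [0.6, 0.3, 0.7]
grip_width: 0.0409
grip_force: 6.0
```

Call:
arm_command(plan=[[[0,0,0,0,0,0,1],[0,0,0,0,0,0,1]]])

```text
time_s: 18.25
ee_pos: [0.4833, -0.0324, 0.0228]
eef_rot: [3.142, -0.0, 0.925]
force: [-0.4, 0.7, 0.2]
grip_width: 0.0412
grip_force: 6.0
```

```bash
python3 -c "
from h import *
rail(-92,22);railpos()
togo(.4882,-.3965,.085,.925)"
```

```text
t 18.25 pos [ 0.4833 -0.0324  0.0228] rot [ 3.142 -0.     0.925] F [-0.4  0.7  0.2] w 0.0412 gf 6.0 -> shift [ 0.4 -0.1  0.8] turn [ 0. -0.  0.]
rail r,n -92.4 -0.1 F along,n,z 0.3 0.7 0.2
t 18.25 pos [ 0.4833 -0.0324  0.0228] rot [ 3.142 -0.     0.925] F [-0.4  0.7  0.2] w 0.0412 gf 6.0 -> shift [-287.9  223.1  -62.2] turn [ 0. -0.  0.]
```

Call:
arm_command(plan=[[[0,0,-6,0,0,0,1],[0,0,-30,0,0,0,1],[0,0,-60,0,0,0,1],[-15,12,-62,0,0,0,1],[-45,35,-62,0,0,0,1],[-80,62,-62,0,0,0,1],[-115,89,-62,0,0,0,1],[-150,116,-62,0,0,0,1],[-185,143,-62,0,0,0,1],[-220,170,-62,0,0,0,1],[-250,194,-62,0,0,0,1],[-275,213,-62,0,0,0,1]]])

```text
time_s: 19.45
ee_pos: [0.4884, -0.3817, 0.0849]
eef_rot: [3.142, 0.0, 0.926]
force: [-0.4, 0.8, 0.1]
grip_width: 0.0414
grip_force: 6.0
```

Call:
arm_command(plan=[[[-10,8,0,0,0,0,1],[-13,10,0,0,0,0,1],[-13,10,0,0,0,0,1],[-13,10,0,0,0,0,1],[-13,10,0,0,0,0,1]]])

```text
time_s: 19.95
ee_pos: [0.4887, -0.3953, 0.085]
eef_rot: [3.142, -0.0, 0.927]
force: [0.1, 0.2, -0.8]
grip_width: 0.0413
grip_force: 6.0
```

```bash
python3 - <<'E'
from h import *
togo(.4882,-.3965,.0243,.925)
z=np.load("top0.npz"); im,d=z["im"],z["d"]; i={k:z[k] for k in("fx","fy","cx","cy","world_to_cam")}
hsv=cv2.cvtColor(im,cv2.COLOR_BGR2HSV); m=np.zeros(im.shape[:2],np.uint8)
s=slice(185,250),slice(298,358); m[s]=((hsv[s][...,1]<22))*255
m=cv2.morphologyEx(m,cv2.MORPH_OPEN,np.ones((3,3)))
c=max(cv2.findContours(m,0,1)[0],key=cv2.contourArea); e=cv2.fitEllipse(cv2.convexHull(c)); print(e,cv2.contourArea(c),world(i,u=e[0][0],v=e[0][1],z=.016))
im2,_,i2=grab("top"); cv2.imwrite("pics/t4.png",np.hstack([cv2.resize(im[175:255,290:370],None,fx=5,fy=5),cv2.resize(im2[175:255,290:370],None,fx=5,fy=5)]))
E
```

```text
t 19.95 pos [ 0.4887 -0.3953  0.085 ] rot [ 3.142 -0.     0.927] F [ 0.1  0.2 -0.8] w 0.0413 gf 6.0 -> shift [-1.3  0.3 60.7] turn [ 0.    -0.     0.002]
((331.9307556152344, 216.59100341796875), (34.45075607299805, 39.6010856628418), 126.9743881225586) 918.0 [ 0.48663417 -0.40739208  0.016     ]
```

View pics/t4.png

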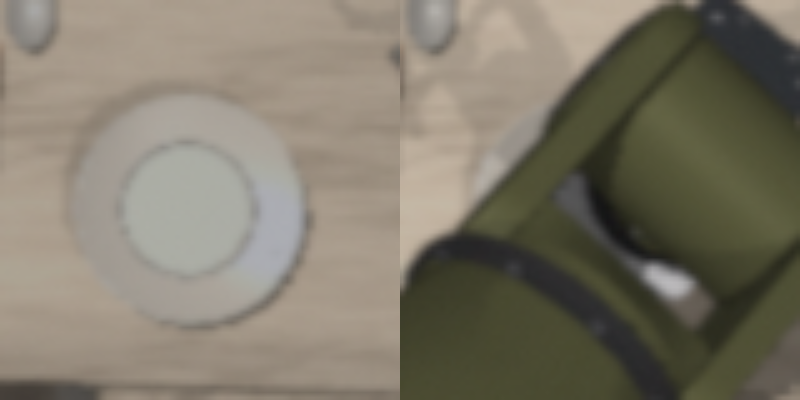

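The left half shows the saucer's flat floor centred at (187.5,208) in the crop and its outer rim centred at (189,209). The arm hides it in the right half.

```bash
python3 - <<'E'
from h import *
i=cams.camera_info("top")
print(world(i,u=290+188/5-.5,v=175+208.5/5-.5,z=.005),world(i,u=290+189.5/5-.5,v=175+209.5/5-.5,z=.016))
E
```

```text
[ 0.48778413 -0.39596582  0.005     ] [ 0.48679505 -0.39529418  0.016     ]
```

Call:
arm_command(plan=[[[-1,0,20,0,0,0,1],[-1,0,42,0,0,0,1],[-1,0,55,0,0,0,1],[-1,0,59.5,0,0,0,1],[-1,0,60,0,0,0,1],[-1,0,60,0,0,0,1],[-1,0,60,0,0,0,1]]])

```text
time_s: 20.7
ee_pos: [0.4881, -0.3975, 0.0256]
eef_rot: [3.14, 0.0, 0.926]
force: [0.4, 0.3, 0.2]
grip_width: 0.0408
grip_force: 6.0
```

Call:
arm_command(plan=[[[0.5,-0.5,0.7,0,0,0,1],[1,-1,1.3,0,0,0,1],[1,-1,1.5,0,0,0,1],[1,-1,1.5,0,0,0,1]]])

```text
time_s: 21.1
ee_pos: [0.4877, -0.396, 0.0238]
eef_rot: [3.141, 0.0, 0.926]
force: [-0.2, 1.2, 4.8]
grip_width: 0.0407
grip_force: 6.1
```

Call:
arm_command(plan=[[[1,-1,1,0,0,0,-0.4],[1,-1,1,0,0,0,-0.4],[1,-1,1,0,0,0,-0.4],[1,-1,1,0,0,0,-0.4],[1,-1,-20,0,0,0,-0.4],[1,-1,-60,0,0,0,-0.4],[15,-15,-70,0,0,0,-0.4],[45,-48,-70,0,0,0,-0.4],[80,-84,-70,0,0,0,-0.4],[108,-114,-70,0,0,0,-0.4],[116,-122,-70,0,0,0,-0.4],[116,-122,-70,0,0,0,-0.4]]])

```text
time_s: 22.3
ee_pos: [0.46, -0.2289, 0.0937]
eef_rot: [3.141, -0.0, 0.928]
force: [0.8, -0.1, 0.4]
grip_width: 0.0656
grip_force: 0.0
```

Call:
arm_command(plan=[[[0,0,0,0,0,0,-0.4],[0,0,0,0,0,0,-0.4]]])

```text
time_s: 22.5
ee_pos: [0.46, -0.231, 0.0932]
eef_rot: [3.141, 0.0, 0.925]
force: [0.1, 0.5, 0.7]
grip_width: 0.0658
grip_force: 0.0
```

```bash
python3 - <<'E'
from h import *
togo(.46,-.23,.0227,.925)
im2,_,i2=grab("top"); cv2.imwrite("pics/t5.png",cv2.resize(im2[160:260,230:370],None,fx=5,fy=5))
E
```

```text
t 22.5 pos [ 0.46   -0.231   0.0932] rot [3.141 0.    0.925] F [0.1 0.5 0.7] w 0.0658 gf 0.0 -> shift [ 0.8 -0.6 70.5] turn [ 0.  0. -0.]
```

View pics/t5.png

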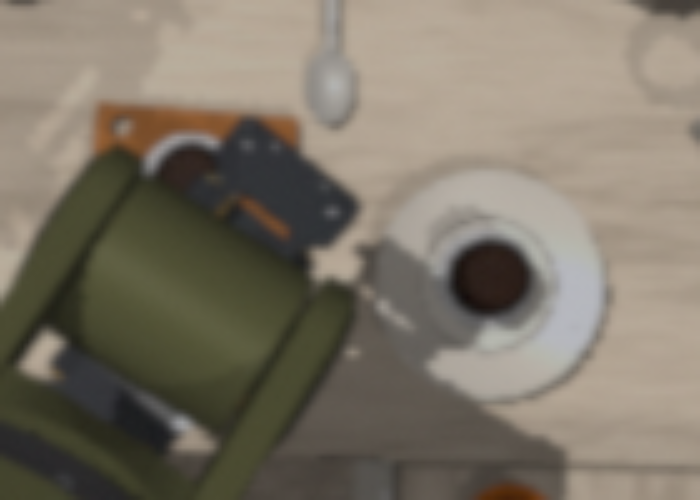

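Tall stands upright inside the saucer, top at crop (490,277), roughly central. The spoon and the mug shadow are unchanged.

```bash
python3 - <<'E'
from h import *
print(world(cams.camera_info("top"),u=327.6,v=215,z=.047))
E
```

```text
[ 0.48913402 -0.39155234  0.047     ]
```

Call:
arm_command(plan=[[[1,-1,30,0,0,0,-0.4],[1,-1,58,0,0,0,-0.4],[1,-1,70,0,0,0,-0.4],[1,-1,70,0,0,0,-0.4],[1,-1,70,0,0,0,-0.4],[1,-1,70,0,0,0,1],[1,-1,70,0,0,0,1],[1,-1,70,0,0,0,1],[1,-1,70,0,0,0,1],[1,-1,70,0,0,0,1],[1,-1,70,0,0,0,1],[1,-1,70,0,0,0,1]]])

```text
time_s: 23.75
ee_pos: [0.4599, -0.2285, 0.0237]
eef_rot: [3.141, -0.0, 0.926]
force: [-1.3, 0.5, 6.0]
grip_width: 0.0409
grip_force: 6.2
```

```bash
python3 -c "
from h import *
rail(-92,70)"
```

```text
t 23.75 pos [ 0.4599 -0.2285  0.0237] rot [ 3.141 -0.     0.926] F [-1.3  0.5  6. ] w 0.0409 gf 6.2 -> shift [171.2 -99.3 -46.4] turn [ 0.001 -0.     0.001]
```

Call:
arm_command(plan=[[[0,0,-6,0,0,0,1],[0,0,-30,0,0,0,1],[5,-3,-48,0,0,0,1],[28,-16,-48,0,0,0,1],[58,-34,-48,0,0,0,1],[90,-52,-48,0,0,0,1],[122,-71,-48,0,0,0,1],[152,-88,-48,0,0,0,1],[168,-98,-46,0,0,0,1],[171,-99,-30,0,0,0,1],[171,-99,-20,0,0,0,1],[171,-99,-20,0,0,0,1]]])

```text
time_s: 24.95
ee_pos: [0.4825, -0.0323, 0.0421]
eef_rot: [-3.139, 0.001, 0.926]
force: [0.2, -0.3, -0.9]
grip_width: 0.0419
grip_force: 6.0
```

Call:
arm_command(plan=[[[0,0,0,0,0,0,1],[0,0,0,0,0,0,1],[0,0,0,0,0,0,1]]])

```text
time_s: 25.25
ee_pos: [0.4835, -0.0325, 0.0437]
eef_rot: [3.141, -0.0, 0.925]
force: [0.2, 0.4, 0.3]
grip_width: 0.0414
grip_force: 6.0
```

```bash
python3 -c "
from h import *
rail(-92,15.2);railpos()"
```

```text
t 25.25 pos [ 0.4835 -0.0325  0.0437] rot [ 3.141 -0.     0.925] F [0.2 0.4 0.3] w 0.0414 gf 6.0 -> shift [ 0.3 -0.4 28.5] turn [ 0.001 -0.     0.   ]
rail r,n -92.4 -0.4 F along,n,z 0.4 0.1 0.3
```

Call:
arm_command(plan=[[[0,-0.4,14,0,0,0,1],[0,-0.4,24,0,0,0,1],[0,-0.4,27,0,0,0,1],[0,-0.4,28.5,0,0,0,1],[0,-0.4,28.5,0,0,0,1],[0,-0.4,28.5,0,0,0,1]]])

```text
time_s: 25.85
ee_pos: [0.4832, -0.032, 0.015]
eef_rot: [3.141, -0.0, 0.926]
force: [1.4, 0.2, -0.3]
grip_width: 0.041
grip_force: 6.0
```

Call:
arm_command(plan=[[[0,0,0.5,0,0,0,1],[0,0,1,0,0,0,1],[0,0,1,0,0,0,1]]])

```text
time_s: 26.15
ee_pos: [0.4833, -0.032, 0.0143]
eef_rot: [3.141, -0.0, 0.926]
force: [-2.3, 1.1, 7.2]
grip_width: 0.0413
grip_force: 6.2
```

```bash
python3 -c "
from h import *
rail(30,15.2);railpos()"
```

```text
t 26.15 pos [ 0.4833 -0.032   0.0143] rot [ 3.141 -0.     0.926] F [-2.3  1.1  7.2] w 0.0413 gf 6.2 -> shift [122.1   0.2  -0.8] turn [ 0.001 -0.     0.001]
rail r,n -92.1 0.1 F along,n,z -0.5 2.5 7.2
```

Contact on the floor. I'll ease off 0.8 mm and slide in slowly.

Call:
arm_command(plan=[[[0,0,-0.8,0,0,0,1],[6,0,-0.8,0,0,0,1],[13,0,-0.8,0,0,0,1],[20,0,-0.8,0,0,0,1],[27,0,-0.8,0,0,0,1],[34,0,-0.8,0,0,0,1],[41,0,-0.8,0,0,0,1],[48,0,-0.8,0,0,0,1],[55,0,-0.8,0,0,0,1],[62,0,-0.8,0,0,0,1],[69,0,-0.8,0,0,0,1],[76,0,-0.8,0,0,0,1]]])

```text
time_s: 27.35
ee_pos: [0.529, 0.0293, 0.0145]
eef_rot: [-3.142, 0.0, 0.926]
force: [0.9, 0.0, 0.3]
grip_width: 0.0413
grip_force: 6.0
```

```bash
python3 -c "
from h import *
rail(84,15.2);railpos()"
```

```text
t 27.35 pos [0.529  0.0293 0.0145] rot [-3.142  0.     0.926] F [0.9 0.  0.3] w 0.0413 gf 6.0 -> shift [99.7  0.5 -0.7] turn [-0.     0.     0.001]
rail r,n -15.7 0.5 F along,n,z 0.6 -0.7 0.3
```

Call:
arm_command(plan=[[[9,0,0,0,0,0,1],[19,0,0,0,0,0,1],[29,0.3,0,0,0,0,1],[39,0.3,0,0,0,0,1],[49,0.3,0,0,0,0,1],[59,0.3,0,0,0,0,1],[69,0.3,0,0,0,0,1],[79,0.3,0,0,0,0,1],[87,0.3,0,0,0,0,1],[92,0.3,0,0,0,0,1],[95,0.3,0,0,0,0,1],[96,0.3,0,0,0,0,1]]])

```text
time_s: 28.55
ee_pos: [0.5867, 0.1055, 0.0145]
eef_rot: [-3.142, 0.0, 0.926]
force: [-0.3, -0.4, -0.2]
grip_width: 0.0415
grip_force: 6.0
```

Call:
arm_command(plan=[[[1,0,0,0,0,0,1],[2,0,0,0,0,0,1],[3,0,0,0,0,0,1],[3,0,0,0,0,0,1]]])

```text
time_s: 28.95
ee_pos: [0.5885, 0.1077, 0.0146]
eef_rot: [3.142, -0.0, 0.926]
force: [-0.6, -0.2, -0.1]
grip_width: 0.0414
grip_force: 6.0
```

```bash
python3 -c "
from h import *
rail(84,15.2);railpos()"
```

```text
t 28.95 pos [0.5885 0.1077 0.0146] rot [ 3.142 -0.     0.926] F [-0.6 -0.2 -0.1] w 0.0414 gf 6.0 -> shift [ 1.3  0.2 -0.6] turn [ 0.    -0.     0.001]
rail r,n 82.8 0.2 F along,n,z -0.5 0.3 -0.1
```

Call:
arm_command(plan=[[[0.7,0,0,0,0,0,1],[1.4,0,0,0,0,0,1],[2,0,0,0,0,0,1],[2,0,0,0,0,0,1]]])

```text
time_s: 29.35
ee_pos: [0.5896, 0.1094, 0.0145]
eef_rot: [3.142, -0.0, 0.926]
force: [-0.3, 0.7, -0.1]
grip_width: 0.041
grip_force: 6.0
```

```bash
python3 -c "
from h import *
railpos()"
```

```text
rail r,n 84.9 0.3 F along,n,z 0.4 0.7 -0.1
```

Call:
arm_command(plan=[[[0.6,0,0,0,0,0,1],[1.2,0,0,0,0,0,1],[1.5,0,0,0,0,0,1],[1.5,0,0,0,0,0,1]]])

```text
time_s: 29.75
ee_pos: [0.5903, 0.1102, 0.0145]
eef_rot: [-3.141, 0.001, 0.926]
force: [-2.7, -3.4, 2.1]
grip_width: 0.0416
grip_force: 6.0
```

```bash
python3 -c "
from h import *
railpos()"
```

```text
rail r,n 85.9 0.2 F along,n,z -4.3 0.1 2.1
```

Call:
arm_command(plan=[[[0,0,0,0,0,0,-0.4],[0,0,0,0,0,0,-0.4],[0,0,0,0,0,0,-0.4],[0,0,0,0,0,0,-0.4],[0,0,-20,0,0,0,-0.4],[0,0,-55,0,0,0,-0.4],[-15,8,-60,0,0,0,-0.4],[-50,26,-60,0,0,0,-0.4],[-90,47,-60,0,0,0,-0.4],[-130,68,-60,0,0,0,-0.4],[-170,89,-60,0,0,0,-0.4],[-210,110,-60,0,0,0,-0.4]]])

```text
time_s: 30.95
ee_pos: [0.5513, -0.1254, 0.0742]
eef_rot: [-3.141, 0.0, 0.926]
force: [0.2, -0.4, -0.6]
grip_width: 0.0658
grip_force: 0.0
```

Call:
arm_command(plan=[[[-40,21,0,0,0,0,-0.4],[-75,40,0,0,0,0,-0.4],[-95,51,0,0,0,0,-0.4],[-101,54,0,0,0,0,-0.4],[-101,54,0,0,0,0,-0.4],[-101,54,0,0,0,0,-0.4],[-101,54,0,0,0,0,-0.4]]])

```text
time_s: 31.65
ee_pos: [0.5349, -0.2354, 0.0745]
eef_rot: [-3.141, -0.0, 0.927]
force: [-0.9, 0.9, -0.1]
grip_width: 0.0658
grip_force: 0.0
```

```bash
python3 - <<'E'
from h import *
togo(.5345,-.2355,.022,.925)
E
```

```text
t 31.65 pos [ 0.5349 -0.2354  0.0745] rot [-3.141 -0.     0.927] F [-0.9  0.9 -0.1] w 0.0658 gf 0.0 -> shift [-0.3 -0.2 52.5] turn [-0.    -0.     0.002]
```

Call:
arm_command(plan=[[[0,0,25,0,0,0.002,-0.4],[0,0,45,0,0,0.002,-0.4],[0,0,52,0,0,0.002,-0.4],[0,0,52,0,0,0.002,-0.4],[0,0,52,0,0,0.002,-0.4],[0,0,52,0,0,0.002,1],[0,0,52,0,0,0.002,1],[0,0,52,0,0,0.002,1],[0,0,52,0,0,0.002,1],[0,0,52,0,0,0.002,1],[0,0,52,0,0,0.002,1],[0,0,52,0,0,0.002,1]]])

```text
time_s: 32.85
ee_pos: [0.5348, -0.2367, 0.0229]
eef_rot: [3.141, -0.0, 0.924]
force: [-1.1, 0.5, 6.1]
grip_width: 0.0414
grip_force: 6.1
```

```bash
python3 -c "
from h import *
rail(-92,42)"
```

```text
t 32.85 pos [ 0.5348 -0.2367  0.0229] rot [ 3.141 -0.     0.924] F [-1.1  0.5  6.1] w 0.0414 gf 6.1 -> shift [ 132.4 -164.3  -19.2] turn [ 0.    -0.    -0.001]
```

Call:
arm_command(plan=[[[0,0,-6,0,0,0,1],[0,0,-30,0,0,0,1],[5,-6,-48,0,0,0,1],[23,-29,-48,0,0,0,1],[45,-56,-48,0,0,0,1],[68,-84,-48,0,0,0,1],[91,-113,-48,0,0,0,1],[114,-141,-48,0,0,0,1],[129,-160,-46,0,0,0,1],[132,-164,-30,0,0,0,1],[132,-164,-20,0,0,0,1],[132,-164,-20,0,0,0,1]]])

```text
time_s: 34.05
ee_pos: [0.4827, -0.0325, 0.0415]
eef_rot: [-3.14, 0.001, 0.924]
force: [0.4, -0.3, 0.3]
grip_width: 0.0415
grip_force: 6.0
```

Call:
arm_command(plan=[[[0,0,0,0,0,0,1],[0,0,0,0,0,0,1],[0,0,0,0,0,0,1]]])

```text
time_s: 34.35
ee_pos: [0.4836, -0.0328, 0.043]
eef_rot: [3.141, -0.0, 0.923]
force: [0.1, 0.0, -0.6]
grip_width: 0.0415
grip_force: 6.0
```

```bash
python3 -c "
from h import *
rail(-92,14.4);railpos()"
```

```text
t 34.35 pos [ 0.4836 -0.0328  0.043 ] rot [ 3.141 -0.     0.923] F [ 0.1  0.  -0.6] w 0.0415 gf 6.0 -> shift [ 0.5 -0.6 28.6] turn [ 0.001 -0.    -0.002]
rail r,n -92.6 -0.6 F along,n,z 0.1 -0.1 -0.6
```

Call:
arm_command(plan=[[[0,-0.6,14,0,0,-0.002,1],[0,-0.6,24,0,0,-0.002,1],[0,-0.6,27,0,0,-0.002,1],[0,-0.6,28.5,0,0,-0.002,1],[0,-0.6,29,0,0,-0.002,1],[0,-0.6,29,0,0,-0.002,1],[0,-0.6,29,0,0,-0.002,1]]])

```text
time_s: 35.05
ee_pos: [0.483, -0.0321, 0.014]
eef_rot: [3.141, -0.0, 0.926]
force: [-2.7, 0.6, 5.2]
grip_width: 0.0416
grip_force: 6.1
```

```bash
python3 -c "
from h import *
rail(30,14.4);railpos()"
```

```text
t 35.05 pos [ 0.483  -0.0321  0.014 ] rot [ 3.141 -0.     0.926] F [-2.7  0.6  5.2] w 0.0416 gf 6.1 -> shift [122.3   0.4  -0.4] turn [ 0.    -0.     0.001]
rail r,n -92.4 0.3 F along,n,z -1.2 2.5 5.2
```

Call:
arm_command(plan=[[[0,0,-0.7,0,0,0,1],[7,0,-0.7,0,0,0,1],[16,0.2,-0.7,0,0,0,1],[26,0.2,-0.7,0,0,0,1],[37,0.2,-0.7,0,0,0,1],[49,0.2,-0.7,0,0,0,1],[61,0.2,-0.7,0,0,0,1],[74,0.2,-0.7,0,0,0,1],[87,0.2,-0.7,0,0,0,1],[100,0.2,-0.7,0,0,0,1],[111,0.2,-0.7,0,0,0,1],[117,0.2,-0.7,0,0,0,1]]])

```text
time_s: 36.25
ee_pos: [0.5539, 0.0622, 0.0142]
eef_rot: [3.141, -0.0, 0.926]
force: [-0.2, 0.1, -0.6]
grip_width: 0.0413
grip_force: 6.0
```

Call:
arm_command(plan=[[[1,0,0,0,0,0,1],[2,0,0,0,0,0,1],[3,0,0,0,0,0,1],[4,0,0,0,0,0,1],[5,0,0,0,0,0,1],[5,0,0,0,0,0,1]]])

```text
time_s: 36.85
ee_pos: [0.5564, 0.0653, 0.0143]
eef_rot: [3.142, -0.0, 0.926]
force: [0.2, -0.5, -0.5]
grip_width: 0.0416
grip_force: 6.0
```

```bash
python3 -c "
from h import *
rail(30,14.4);railpos()"
```

```text
t 36.85 pos [0.5564 0.0653 0.0143] rot [ 3.142 -0.     0.926] F [ 0.2 -0.5 -0.5] w 0.0416 gf 6.0 -> shift [ 0.4  0.3 -0.1] turn [ 0.    -0.     0.001]
rail r,n 29.6 0.3 F along,n,z -0.3 -0.4 -0.5
```

Call:
arm_command(plan=[[[0.7,0,0,0,0,0,1],[1.4,0,0,0,0,0,1],[2,0,0,0,0,0,1],[2,0,0,0,0,0,1]]])

```text
time_s: 37.25
ee_pos: [0.5574, 0.0667, 0.0142]
eef_rot: [-3.141, 0.001, 0.926]
force: [-2.0, -2.9, 1.4]
grip_width: 0.0417
grip_force: 6.0
```

```bash
python3 -c "
from h import *
railpos()"
```

```text
rail r,n 31.3 0.3 F along,n,z -3.5 -0.1 1.4
```

Call:
arm_command(plan=[[[0.5,0,0,0,0,0,1],[1,0,0,0,0,0,1],[1,0,0,0,0,0,1],[1,0,0,0,0,0,1]]])

```text
time_s: 37.65
ee_pos: [0.5578, 0.0672, 0.0142]
eef_rot: [-3.141, 0.001, 0.926]
force: [-3.9, -6.9, 2.4]
grip_width: 0.0413
grip_force: 6.1
```

```bash
python3 -c "
from h import *
railpos()"
```

```text
rail r,n 32.0 0.3 F along,n,z -7.9 -1.1 2.4
```

Call:
arm_command(plan=[[[1,0,0,0,0,0,-0.4],[1,0,0,0,0,0,-0.4],[1,0,0,0,0,0,-0.4],[1,0,0,0,0,0,-0.4],[1,0,-20,0,0,0,-0.4],[0,0,-60,0,0,0,-0.4],[-10,0,-105,0,0,0,-0.4],[-40,0,-145,0,0,0,-0.4],[-60,0,-145,0,0,0,-0.4],[-60,0,-145,0,0,0,-0.4],[-60,0,-145,0,0,0,-0.4],[-60,0,-145,0,0,0,-0.4]]])

```text
time_s: 38.85
ee_pos: [0.5222, 0.0204, 0.1585]
eef_rot: [-3.141, 0.001, 0.926]
force: [-0.3, 0.8, -0.5]
grip_width: 0.0659
grip_force: 0.0
```

```bash
python3 -c "
from h import *
togo(.44,-.46,.2,.925)
im,d,i=grab('wrist'); cv2.imwrite('pics/w6.png',im); np.savez('w6.npz',im=im,d=d,**i)"
```

```text
t 38.85 pos [0.5222 0.0204 0.1585] rot [-3.141e+00  1.000e-03  9.260e-01] F [-0.3  0.8 -0.5] w 0.0659 gf 0.0 -> shift [-433.4  222.9  -41.5] turn [-0.001  0.001  0.001]
```

View pics/w6.png

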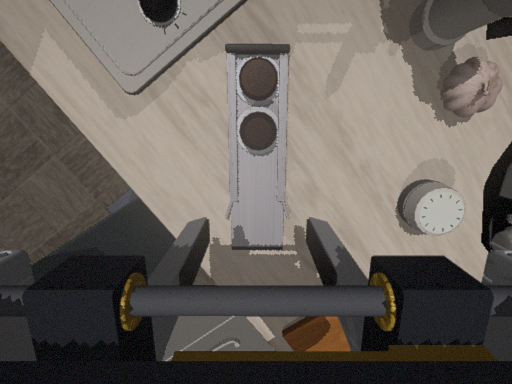

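The wrist view shows low (259,78) and medium (259,131) on the rail with their rims touching, pushed to the closed block. Next I'll check the centring on the saucer.

Call:
arm_command(plan=[[[-30,16,-15,0,0,0,-0.4],[-70,38,-30,0,0,0,-0.4],[-110,59,-30,0,0,0,-0.4],[-150,80,-30,0,0,0,-0.4],[-190,102,-30,0,0,0,-0.4],[-230,123,-30,0,0,0,-0.4],[-270,145,-30,0,0,0,-0.4],[-310,166,-30,0,0,0,-0.4],[-350,187,-30,0,0,0,-0.4],[-385,206,-30,0,0,0,-0.4],[-408,218,-30,0,0,0,-0.4],[-415,222,-30,0,0,0,-0.4]]])

```text
time_s: 40.1
ee_pos: [0.4495, -0.4471, 0.1878]
eef_rot: [-3.14, -0.0, 0.924]
force: [-1.1, 0.4, -0.3]
grip_width: 0.0654
grip_force: 0.0
```

Call:
arm_command(plan=[[[0,0,0,0,0,0,-0.4],[0,0,0,0,0,0,-0.4],[0,0,0,0,0,0,-0.4],[0,0,0,0,0,0,-0.4]]])

```text
time_s: 40.5
ee_pos: [0.4505, -0.4444, 0.1895]
eef_rot: [3.141, 0.0, 0.927]
force: [-0.2, -0.1, -0.5]
grip_width: 0.066
grip_force: 0.0
```

```bash
python3 -c "
from h import *
togo(.44,-.46,.2,.925)
im,d,i=grab('wrist'); cv2.imwrite('pics/w7.png',im); np.savez('w7.npz',im=im,d=d,**i)"
```

```text
t 40.5 pos [ 0.4505 -0.4444  0.1895] rot [3.141 0.    0.927] F [-0.2 -0.1 -0.5] w 0.066 gf 0.0 -> shift [-18.8   1.  -10.5] turn [0.    0.    0.002]
```

View pics/w7.png

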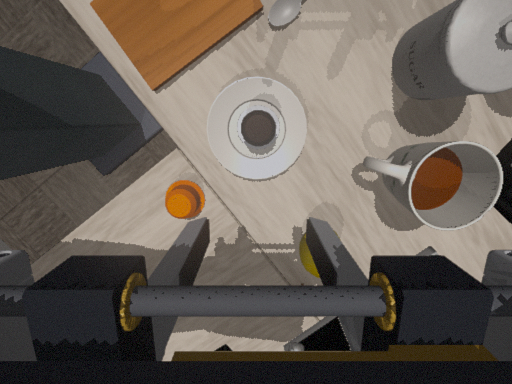

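The tall capsule stands inside the saucer floor. I'll fit its top at (259,127) and the saucer edges around (257,128) numerically from an enlarged crop.

```bash
python3 - <<'E'
from h import *
z=np.load("w7.npz"); im=z["im"];i={k:z[k] for k in("fx","fy","cx","cy","world_to_cam")}
hsv=cv2.cvtColor(im,cv2.COLOR_BGR2HSV)
W=lambda e,h:world(i,u=e[0],v=e[1],z=h)[:2].round(4)
def biggest(m):
    c=max(cv2.findContours(m.astype(np.uint8)*255,0,1)[0],key=cv2.contourArea);e=cv2.fitEllipse(c);return e
roi=np.zeros(im.shape[:2],bool); roi[70:190,200:315]=1
e=biggest(roi&(hsv[...,2]<110)); print("cap top",e,W(e[0],.047))
e=biggest(roi&(hsv[...,1]<25)&(hsv[...,2]>110)); print("saucer",e,W(e[0],.016))
cv2.imwrite("pics/w7c.png",cv2.resize(im[70:190,200:315],None,fx=5,fy=5,interpolation=cv2.INTER_CUBIC))
E
```

```text
cap top ((257.9759216308594, 127.9729995727539), (33.976932525634766, 35.87814712524414), 174.81076049804688) [ 0.4902 -0.3944]
saucer ((256.2806091308594, 127.417724609375), (99.33399200439453, 102.27433776855469), 177.70761108398438) [ 0.4884 -0.3933]
```

View pics/w7c.png

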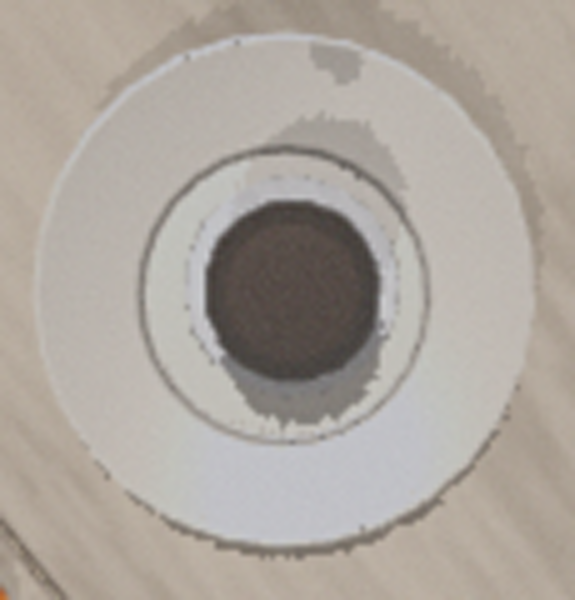

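The crop shows the capsule rim centred near (292,286) and the saucer floor near (286,294), about 2 mm off, well within the middle. All checks are good, so I'm handing in.

```bash
python3 -c "
from h import *
print(ctrl.hand_in())"
```

```text
the job is handed in; nothing more can be done
None
```

The job is handed in: the tall capsule stands on the saucer about 2 mm off its centre, the low and medium ones are back on the rail in their original order, touching and pushed to the closed end, and nothing else was touched.

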